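# Load glaze test tiles into a spring magazine

### The job

Load the two glazed test tiles flat into the spring-loaded tile magazine, one at a time: first press the blue one down past the two orange retaining lips until they snap back over it, then press the white one down on top of it the same way, and leave both held under the lips. The fired tiles are brittle and the height of the lips and of the hard stop beneath is not known exactly, so press gently, never with more than about 25 N. Leave the cup, the tape roll and the mallet standing where they are.

Things in the scene. Friction and masses are not known exactly. Their poses are not given: they have to be found in the camera images.
- magazine: Magazine fixed to the table; origin under its centre, axes as mouth. Grey base 130 x 150 mm, 12 mm high. Four aluminium L-shaped corner posts, tops 98 mm above the table, guide a 54 mm square tile with 1 mm play a side; flared lead-ins on top reach 107 mm. Both x sides have an open gap 36 mm wide between the posts, down to the base, for fingers; the lips stand on the y sides.
- mouth (a point): Point on the magazine's vertical axis, 64 mm above the table; z up, x and y along its sides. The height of the lips is adjustable: their flat undersides lie 0 to 18 mm above this point, at a height h not given. A tile laid between the posts rests on the lips' ramps, its underside about h + 8 mm above this point (down to h + 1 if already pushed). Held under the lips, the top tile's centre is at h - 6 mm, the next tile's at h - 18 mm.
- lip_left (a joint): Orange sprung lip on the +y side, 20 mm wide, on a grey housing 39 to 61 mm from the axis. Value: metres slid outward, 0 = reaching 3 mm over the tile's edge. Its top is a steep ramp, its underside flat: pressing a tile down with some 5 to 13 N slides both lips out, and they snap back once the tile's top is just below their undersides (height h, see mouth).
- lip_right (a joint): The same lip on the -y side. Under the lips a black sprung plate, the follower, 52 mm square, pushes the tiles up against them with 2.5 to 6 N. It has a hard stop: with two tiles in, the stack can be pressed only 2 to 3.5 mm (not known in advance) below its held height, where the force jumps; with one tile, 12 mm more.
- blue_tile_centre (a point): Centre (half-way up) of the blue glazed ceramic tile, 54 x 54 mm, 12 mm thick, 50 to 110 g, lying flat on the table at the start; x and y along its sides, z up.
- white_tile_centre (a point): Centre (half-way up) of the white glazed ceramic tile, same size and weight as the blue one, lying flat on the table at the start.
- cup: White paper-cup-like cup, 68 mm across, 75 mm high, loose; origin at the centre of its underside.
- tape: Red tape roll lying flat, 90 mm across, 25 mm high, loose; origin at the centre of its underside.
- mallet: Wooden mallet standing on its head, 64 mm across, 150 mm high, loose; origin at the centre of its underside.
There are look-alikes about, which are no part of the job. There is more than one size of the magazine; the one meant has the size given above.

How it is judged:
On the way:
1. the blue tile alone is under the lips, the lips sprung back over it, while the white one is still outside the magazine (z of blue_tile_centre in the frame of mouth between -0.02 and 0.0125 m and x of blue_tile_centre in the frame of mouth between -0.006 and 0.006 m and y of blue_tile_centre in the frame of mouth between -0.006 and 0.006 m and angle between blue_tile_centre's own z axis and vertical below 0.12 rad and value of joint each of lip_left, lip_right below 0.0008 m and distance between white_tile_centre and mouth above 0.06 m), for 0.3 s.
At the end, for the whole second after the job is handed in: Both tiles lie flat (within 7 degrees) in the magazine, white on blue, both lips sprung back (within 0.8 mm), centres within 14.5 mm of each other: white centre from 9 mm below to 13.5 mm above the mouth point, blue from 21 mm below to 1.5 mm above, each within 6 mm of the axis in x and y (z of white_tile_centre in the frame of mouth between -0.009 and 0.0135 m and x of white_tile_centre in the frame of mouth between -0.006 and 0.006 m and y of white_tile_centre in the frame of mouth between -0.006 and 0.006 m and angle between each of white_tile_centre, blue_tile_centre's own z axis and vertical below 0.12 rad and z of blue_tile_centre in the frame of mouth between -0.021 and 0.0015 m and x of blue_tile_centre in the frame of mouth between -0.006 and 0.006 m and y of blue_tile_centre in the frame of mouth between -0.006 and 0.006 m and distance between blue_tile_centre and white_tile_centre below 0.0145 m and value of joint each of lip_left, lip_right below 0.0008 m); the robot touches nothing.
It fails at once if the magazine is pressed hard (all contact forces on it, the lips' own squeeze included, sum to over 40 N) (contact force between magazine and anything else above 40 N).
It fails at once if the cup is moved by more than 25 mm or tipped over (distance of cup from where it was at the start of the episode above 0.025 m or angle between cup's own z axis and vertical above 0.5 rad).
It fails at once if the tape is moved by more than 25 mm or tipped over (distance of tape from where it was at the start of the episode above 0.025 m or angle between tape's own z axis and vertical above 0.5 rad).
It fails at once if the mallet is moved by more than 25 mm or tipped over (distance of mallet from where it was at the start of the episode above 0.025 m or angle between mallet's own z axis and vertical above 0.5 rad).
It also fails if it takes over 72 s, if anything falls off the work surface, if the arm or the gripper's body presses on something with over 40 N, if the wrist force passes 120 N, or if a joint passes its speed limit or range.

### The arm

A 6-joint arm with a two-finger parallel gripper is mounted at the origin on the work surface. World frame = base frame: x ahead of the robot, y to its left, z up, the work surface at z = 0. Lengths are in m, angles in rad, forces in N, time in s.
With the tool pointing down it reaches from about 0.35 to 0.925 m from the base axis. Payload 6.4 kg.
Tool frame: the origin (TCP) lies on the centre line of the jaws, within the pads' length; the fingertips stand 22 mm ahead of it and the grasp point (between the pads) lies 3 mm ahead of it; z points along the fingers, x is the direction in which the jaws open and shut, and the axes are right-handed (so a half turn about z gives the same grasp; the last joint's range is limited). The gripper opens to 85 mm and grips with 20 to 120 N. Pads are 22 mm wide; open, the fingers measure 114 mm over their backs; the gripper's body (76 mm by 85 mm) begins 54 mm behind the grasp point. The pads swing forward as they close: fully open they stand 13 mm farther back than shut.
Start: joints at [1.01, 0.245, 1.558, -0, 1.339, -0.174], TCP at [0.245, 0.602, 0.253] pointing down, gripper open.
Joint ranges: [-3.13, 3.13], [-1.02, 2.26], [0.13, 2.54], [-0.95, 4.09], [0.21, 2.88], [-2.74, 2.74]. Speed limits (rad/s): [2.57, 2.57, 3.14, 3.14, 3.14, 3.14].

### API

Orientations are given as a rotation vector (axis times angle).
In Python, from station import status, viewer, bot gives the robot as it stands.
- The arm moves only by the tool play_rows, never from a script. Its argument "commands" is a list that holds one entry, the list of rows, each a list of 7 numbers: the opening in per cent of the stroke, from 0 (shut) to 100 (fully open), then the shift along the tool's x, y, z in mm, then the turn, a rotation vector about the tool's x, y, z in degrees. In form: [[[hand, x, y, z, rx, ry, rz], ...]]. A call has 1 to 5 rows; each row is the pose to reach, as a shift and turn from the pose measured when the call began, along the tool's axes at that moment; what a row does not reach only later rows make up. A row lasts 1/8 s, in which the tool goes at most 62.5 mm and 10.7 degrees, less where a joint would pass 70% of its speed; a pose out of reach is approached as far as the arm can. A call with a gripper value outside its range is refused whole. The fingers move at their own pace and stop on an object; "force" is the grip in N (left out, the last holds). Time passes only in rows, so rows that repeat a pose let the fingers close. It gives the time, the measured TCP pose, the force and the opening at its end, in the units of the state.
- status.sense(): the state, without advancing time (a new reading comes with each control period).
- viewer.camera(name): name is "side" or "top"; returns a dict with "pixels" (400x640x3 uint8, red, green, blue), "fx", "fy", "cx", "cy" (pixels), "dist_coeffs" ([k1, k2, p1, p2, k3] as OpenCV has them; the pictures are not rectified), "rvec" (rotation vector, rad) and "tvec" (3), from world to camera coordinates, as OpenCV has them. Camera axes: x right, y down, z forward; pixel columns grow to the right and rows downward; lengths in m; the calibration is good to about 2 mm. A picture is of the moment at which its call begins. There is no depth.
- bot.hand_in(): hands the job in, once; it reports no verdict.
Trained networks look in a picture, given as the dict that the camera call returned (one of the last four; its "shot" number tells which), for a name from the list of things; names that differ only in an ending like _2 or _b are one class to them, and where a whole thing is asked for, a point or a joint stands for the part that bears it (a point fixed in the world has none). Each returns a list of dicts, best first, with "p" (0 to 1); they miss things now and then, are a little off and sometimes report something else, mostly with a low value. They report only what shows in the picture. A call takes as long as a camera call. They do not tell look-alikes from the thing itself.
- viewer.look_for(label, picture): "box" ([centre column, centre row, width, height] in pixels, round what is visible of it).
The state is a dict: "time_s": time; "qpos": joint angles; "joint_vel": joint speeds; "joint_torque": joint torques, N m; "ee_pos": TCP position; "ee_rot": TCP orientation; "wrist_force": force on the tool from outside, world axes, zero at the start; "wrist_torque": the same for the moment, N m; "gripper_width": finger opening in m.
Only numpy, scipy, OpenCV 4.12 (cv2) and the standard library are available. Lean on these libraries where they do the work, as an engineer would, in place of code of your own. Each camera call takes 0.05 s, during which the arm holds its last target. There are 200 camera calls.

## Working session

There is one attempt and no reset: what is moved stays moved. The work goes in short steps, Python scripts to look and compute and a tool call to move; the robot and the scene stay as the last step left them, time stands still between calls to the robot, and variables do not carry over. Pictures are saved under pics/ and viewed, about 8 in all and at most 12, crops included, and the job is handed in when it is done.

Besides the shell and the picture viewer there is one more tool, called after "Call:" as name(argument=value, ...), one argument or row to a line, values as JSON. play_rows: Moves the arm, as the interface text tells. Its arguments: {"type":"object","properties":{"commands":{"type":"array","items":{"type":"array","items":{"type":"array","items":{"type":"number"}}}},"force":{"type":"number"}},"required":["commands"]}

```bash
mkdir -p pics; cat > h.py <<'E'
import numpy as np, cv2
from station import status, viewer, bot
def cam(n):
    return viewer.camera(n)
def K(p): return np.array([[p['fx'],0,p['cx']],[0,p['fy'],p['cy']],[0,0,1.]])
def ray(p,u,v,z):
    R=cv2.Rodrigues(np.array(p['rvec'],float))[0]; t=np.array(p['tvec'],float).ravel()
    n=cv2.undistortPoints(np.array([[[u,v]]],float),K(p),np.array(p['dist_coeffs'],float))[0,0]
    d=R.T@np.array([n[0],n[1],1]); c=-R.T@t
    return c+d*(z-c[2])/d[2]
def proj(p,X):
    return cv2.projectPoints(np.array(X,float).reshape(-1,3),np.array(p['rvec'],float),np.array(p['tvec'],float),K(p),np.array(p['dist_coeffs'],float))[0][:,0]
def save(p,f,crop=None,s=1):
    im=p['pixels'][:,:,::-1]
    if crop: x0,y0,x1,y1=crop; im=im[y0:y1,x0:x1]
    cv2.imwrite(f,cv2.resize(np.ascontiguousarray(im),None,fx=s,fy=s,interpolation=cv2.INTER_CUBIC))
def st():
    s=status.sense(); R=cv2.Rodrigues(np.array(s['ee_rot'],float))[0]
    return s,np.array(s['ee_pos']),R
E
cat > a.py <<'E'
from h import *
t=cam('top');s=cam('side')
save(t,'pics/top0.png',s=1.25);save(s,'pics/side0.png',s=1.25)
for p,nm in((t,'top'),(s,'side')):
  for l in ['magazine','blue_tile_centre','white_tile_centre','cup','tape','mallet','lip_left']:
    print(nm,l,[(round(d['p'],2),np.round(d['box']).astype(int).tolist(),np.round(ray(p,d['box'][0],d['box'][1],.012)[:2],3).tolist()) for d in viewer.look_for(l,p)[:4]])
S,e,R=st();print(S['time_s'],e,R.round(3),S['gripper_width'],S['wrist_force'])
for p in(t,s):print(-cv2.Rodrigues(np.array(p['rvec']))[0].T@np.array(p['tvec']))
E
python3 a.py
```

```text
top magazine [(0.66, [360, 188, 68, 60], [0.541, -0.018]), (0.66, [298, 254, 46, 52], [0.364, 0.158]), (0.61, [373, 261, 50, 46], [0.338, -0.047])]
top blue_tile_centre [(0.88, [272, 196, 23, 24], [0.527, 0.227])]
top white_tile_centre [(0.86, [443, 191, 24, 27], [0.526, -0.25])]
top cup [(0.63, [262, 138, 28, 28], [0.692, 0.254])]
top tape [(0.77, [424, 135, 34, 33], [0.687, -0.204])]
top mallet [(0.82, [206, 226, 28, 21], [0.448, 0.415])]
top lip_left [(0.48, [287, 248, 8, 9], [0.38, 0.19]), (0.38, [349, 182, 11, 6], [0.559, 0.011])]
side magazine [(0.95, [350, 236, 57, 63], [0.543, -0.023]), (0.82, [255, 219, 38, 43], [0.364, 0.164]), (0.81, [291, 287, 45, 54], [0.339, -0.06])]
side blue_tile_centre [(0.59, [295, 180, 23, 18], [0.531, 0.227])]
side white_tile_centre [(0.74, [407, 311, 30, 30], [0.524, -0.257])]
side cup [(0.62, [334, 149, 21, 34], [0.704, 0.27]), (0.39, [351, 233, 58, 63], [0.549, -0.019])]
side tape [(0.84, [443, 259, 44, 36], [0.691, -0.208])]
side mallet [(0.79, [239, 144, 23, 43], [0.467, 0.462])]
side lip_left [(0.58, [256, 201, 7, 8], [0.396, 0.219]), (0.47, [287, 264, 6, 8], [0.362, -0.003])]
0.8 [0.24519513 0.60202446 0.25332806] [[ 0.377  0.926  0.   ]
 [ 0.926 -0.377  0.   ]
 [ 0.     0.    -1.   ]] 0.08553122836518108 [ 0.21186508  0.32601947 -0.08796985]
[0.38894444 0.07478147 1.38205066]
[ 0.14747968 -0.4539346   0.83900565]
```

View pics/top0.png

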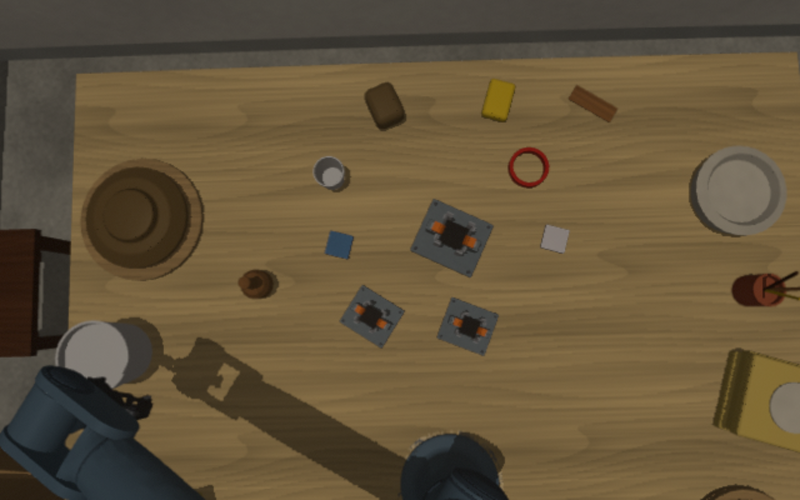

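View pics/side0.png

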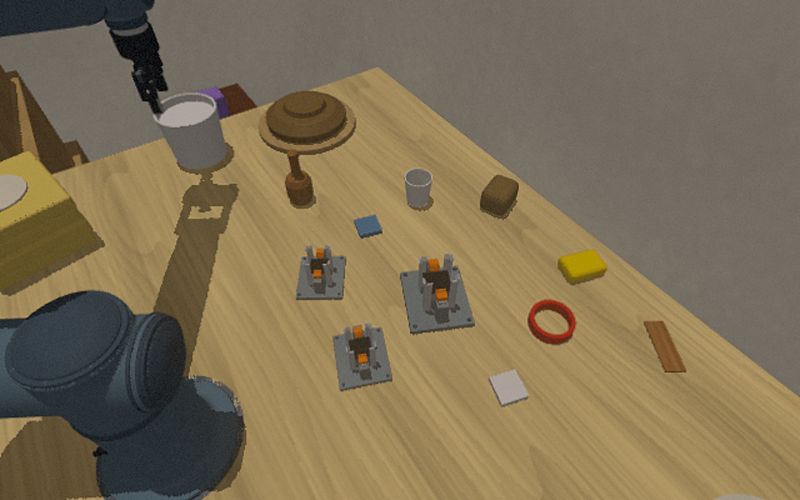

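Three candidate magazines (top view, enlarged ×1.25): (452,238), (373,316), (468,326). The first is the largest. I'll measure the base edges and enlarge.

```bash
cat > b.py <<'E'
from h import *
t=cam('top');s=cam('side')
a=t['pixels'][150:225,320:405,::-1]; b=s['pixels'][195:275,310:390,::-1]
a=cv2.resize(a,(400,353),interpolation=cv2.INTER_CUBIC);b=cv2.resize(b,(400,400),interpolation=cv2.INTER_CUBIC)
o=np.zeros((400,800,3),np.uint8);o[:353,:400]=a;o[:,400:]=b;cv2.imwrite('pics/mag.png',o)
# base by segmentation (saturation low), tiles by colour
im=t['pixels'];hsv=cv2.cvtColor(np.ascontiguousarray(im),cv2.COLOR_RGB2HSV)
def quad(mask,box,z,nm):
    m=np.zeros_like(mask);x,y,w,h=box;m[y:y+h,x:x+w]=mask[y:y+h,x:x+w]
    cs,_=cv2.findContours(m,cv2.RETR_EXTERNAL,cv2.CHAIN_APPROX_NONE);c=max(cs,key=cv2.contourArea)
    P=np.array([ray(t,u,v,z)[:2] for u,v in c[:,0]]).astype(np.float32)
    r=cv2.minAreaRect(P*1000);bp=cv2.boxPoints(r);print(nm,np.round(r[0],1),np.round(r[1],1),round(r[2],2))
g=((hsv[...,1]<75)).astype(np.uint8)*255
for nm,b in(('A',(320,150,85,75)),('B',(265,220,65,65)),('C',(342,230,65,60))): quad(g,b,.012,nm)
quad(((hsv[...,0]>95)&(hsv[...,0]<130)&(hsv[...,1]>90)).astype(np.uint8)*255,(250,175,45,45),.012,'blue')
quad(((hsv[...,1]<60)&(hsv[...,2]>110)).astype(np.uint8)*255,(420,170,45,45),.012,'white')
E
python3 b.py
```

```text
A [536.9 -21.6] [148.3 128.9] 64.04
B [367.3 161.5] [111.4  96.5] 56.59
C [339.6 -49.7] [111.3  96.1] 67.55
blue [528.3 231.3] [48.6 49.2] 74.92
white [ 528.2 -252.2] [53.3 53.2] 73.21
```

View pics/mag.png

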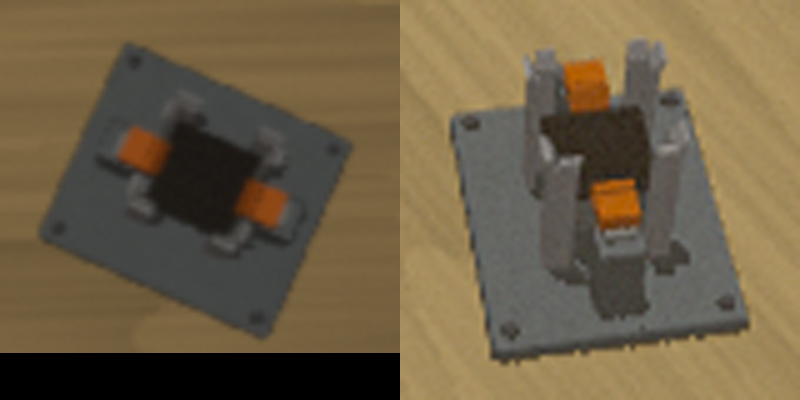

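Magazine A (top ~(360,188) in raw pixels) measures 148×129 mm, which fits 130×150. The others are 111×96, so A is the one meant. Its lips lie along the 64° direction, so the jaws must be along −26°. Heading to the blue tile now.

Call:
play_rows(
  commands=[
    [[100,-32,54,0,0,0,10],[100,-64,108,0,0,0,20],[100,-96,162,0,0,0,30],[100,-128,216,0,0,0,40],[100,-160,270,0,0,0,50]],
  ],
)

```text
time_s: 1.52
ee_pos: [0.4351, 0.3514, 0.2536]
ee_rot: [-3.105, -0.478, -0.001]
wrist_force: [1.3, 0.6, -0.1]
gripper_width: 0.0853
```

```bash
cat > go.py <<'E'
import sys
from h import *
x,y,z,yaw=map(float,sys.argv[1:5])
S,e,R=st();d=R.T@(np.array([x,y,z])-e)*1000
c,s=np.cos(np.radians(yaw)),np.sin(np.radians(yaw))
Rt=np.array([[c,s,0],[s,-c,0],[0,0,-1.]])
r=np.degrees(cv2.Rodrigues(R.T@Rt)[0].ravel())
print('t',round(S['time_s'],2),'tcp',(e*1000).round(1),'yaw',round(np.degrees(np.arctan2(R[1,0],R[0,0])),2),'w',round(S['gripper_width']*1000,1),'F',np.round(S['wrist_force'],1))
print('move',d.round(1),r.round(2))
E
python3 go.py .528 .230 .12 -15.1
```

```text
t 1.52 tcp [435.1 351.4 253.6] yaw 17.52 w 85.3 F [ 1.3  0.6 -0.1]
move [ 52.  143.7 133.7] [-2.000e-02 -5.000e-02  3.262e+01]
```

Call:
play_rows(
  commands=[
    [[100,17,48,0,0,0,10],[100,35,96,10,0,0,20],[100,52,144,40,0,0,30],[100,52,144,90,0,0,32.6],[100,52,144,134,0,0,32.6]],
  ],
)

```text
time_s: 2.15
ee_pos: [0.5284, 0.2289, 0.1183]
ee_rot: [-3.113, 0.415, -0.001]
wrist_force: [0.3, 0.3, 0.5]
gripper_width: 0.0858
```

```bash
python3 go.py .528 .230 .030 -15.1; cat > v.py <<'E'
import sys
from h import *
# two crops side by side centred on world point
f,x,y,z,w=sys.argv[1],*map(float,sys.argv[2:6]);w=int(w)
o=[]
for n in('top','side'):
    p=cam(n);u,v=proj(p,[x,y,z])[0].astype(int);x0=min(max(u-w,0),640-2*w);y0=min(max(v-w,0),400-2*w)
    print(n,'crop',x0,y0,'scale',400/(2*w))
    o.append(cv2.resize(np.ascontiguousarray(p['pixels'][y0:y0+2*w,x0:x0+2*w,::-1]),(400,400),interpolation=cv2.INTER_CUBIC))
cv2.imwrite(f,np.hstack(o))
E
python3 v.py pics/bl.png .528 .23 .04 45
```

```text
t 2.15 tcp [528.4 228.9 118.3] yaw -15.19 w 85.8 F [0.3 0.3 0.5]
move [-0.8 -0.9 88.3] [-0.04 -0.04 -0.09]
top crop 225 149 scale 4.444444444444445
side crop 248 127 scale 4.444444444444445
```

View pics/bl.png

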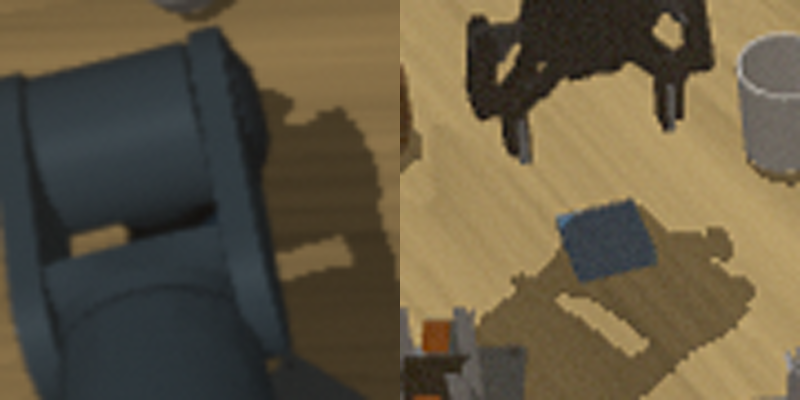

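Call:
play_rows(
  commands=[
    [[100,-1,-1,40,0,0,0],[70,-1,-1,80,0,0,0],[70,-1,-1,88,0,0,0],[70,-1,-1,88,0,0,0],[70,-1,-1,90,0,0,0]],
  ],
  force=60,
)

```text
time_s: 2.88
ee_pos: [0.5246, 0.2302, 0.0267]
ee_rot: [3.113, -0.413, -0.009]
wrist_force: [0.4, 0.5, 0.3]
gripper_width: 0.0602
```

Call:
play_rows(
  commands=[
    [[70,0,0,1,0,0,0],[70,0,0,2,0,0,0],[70,0,0,2,0,0,0]],
  ],
)

```text
time_s: 3.25
ee_pos: [0.5243, 0.2302, 0.0245]
ee_rot: [3.112, -0.412, -0.01]
wrist_force: [1.1, -0.9, -0.5]
gripper_width: 0.06
```

```bash
python3 go.py .528 .230 .024 -15.1;python3 v.py pics/bl2.png .528 .23 .02 30
```

```text
t 3.25 tcp [524.3 230.2  24.5] yaw -15.09 w 60.0 F [ 1.1 -0.9 -0.5]
move [ 3.6 -0.7  0.5] [0.16 0.35 0.01]
top crop 241 165 scale 6.666666666666667
side crop 263 147 scale 6.666666666666667
```

View pics/bl2.png

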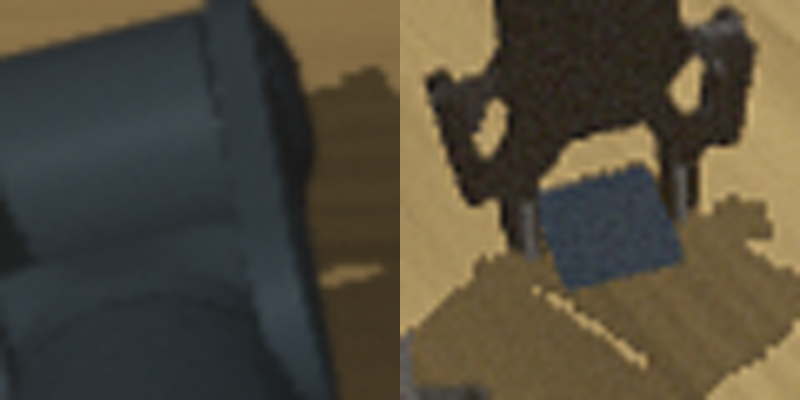

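Blue tile (side crop ~(610,230)) lies between both fingertips ((530,250) and (682,215)), centred along the pads. Gripping.

Call:
play_rows(
  commands=[
    [[50,0,0,0,0,0,0],[50,0,0,0,0,0,0],[50,0,0,0,0,0,0],[50,0,0,0,0,0,0]],
  ],
  force=70,
)

```text
time_s: 3.85
ee_pos: [0.5249, 0.2303, 0.0252]
ee_rot: [3.113, -0.412, -0.008]
wrist_force: [-1.0, -0.4, 5.5]
gripper_width: 0.0512
```

Call:
play_rows(
  commands=[
    [[50,0,0,-15,0,0,0],[50,0,0,-60,0,0,0],[50,0,0,-110,0,0,0],[50,0,0,-160,0,0,0],[50,0,0,-160,0,0,0]],
  ],
)

```text
time_s: 4.47
ee_pos: [0.5286, 0.2312, 0.1911]
ee_rot: [-3.112, 0.412, -0.007]
wrist_force: [1.5, -0.3, 0.0]
gripper_width: 0.0516
```

```bash
python3 go.py .537 -.0216 .185 -26
```

```text
t 4.47 tcp [528.6 231.2 191.1] yaw -15.09 w 51.6 F [ 1.5 -0.3  0. ]
move [ 73.9 241.9   5.8] [-0.17 -0.23 10.91]
```

Call:
play_rows(
  commands=[
    [[50,15,48,0,0,0,2],[50,30,97,0,0,0,4],[50,44,145,0,0,0,6],[50,59,194,0,0,0,8],[50,74,242,0,0,0,10.9]],
  ],
)

```text
time_s: 5.1
ee_pos: [0.536, -0.0231, 0.1897]
ee_rot: [-3.058, 0.708, -0.003]
wrist_force: [0.3, -0.1, 0.0]
gripper_width: 0.0517
```

Call:
play_rows(
  commands=[
    [[50,0,0,0,0,0,0],[50,0,0,0,0,0,0]],
  ],
)

```text
time_s: 5.35
ee_pos: [0.5352, -0.0227, 0.1886]
ee_rot: [-3.058, 0.708, -0.0]
wrist_force: [0.1, -0.2, -0.9]
gripper_width: 0.0512
```

```bash
python3 go.py .537 -.0216 .185 -26; python3 v.py pics/m1.png .537 -.0216 .12 45
```

```text
t 5.35 tcp [535.2 -22.7 188.6] yaw -26.09 w 51.2 F [ 0.1 -0.2 -0.9]
move [ 1.1 -1.8  3.6] [-0.17  0.04 -0.09]
top crop 318 140 scale 4.444444444444445
side crop 305 165 scale 4.444444444444445
```

View pics/m1.png

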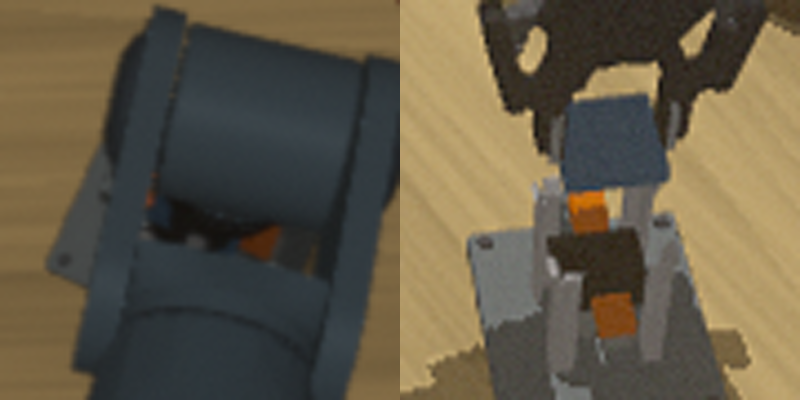

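```bash
cat > fit.py <<'E'
from h import *
from scipy.optimize import minimize
U=6
def box(x,y,yaw,lx,ly,z0,z1):
    c,s=np.cos(yaw),np.sin(yaw)
    return np.array([[x+c*a*lx/2-s*b*ly/2,y+s*a*lx/2+c*b*ly/2,z] for a in(-1,1) for b in(-1,1) for z in(z0,z1)])
def hull(p,X,off,shape):
    q=((proj(p,X)-off+.5)*U-.5); m=np.zeros(shape,np.uint8)
    cv2.fillConvexPoly(m,cv2.convexHull(np.round(q*16).astype(np.int32)),1,shift=4);return m
def fit(p,maskf,x,y,yaw,lx,ly,z0,z1,tower=False,pad=12):
    q=proj(p,box(x,y,yaw,lx,ly,z0,z1));a=np.floor(q.min(0)).astype(int)-pad;b=np.ceil(q.max(0)).astype(int)+pad
    a=np.maximum(a,0)
    im=np.ascontiguousarray(p['pixels'][a[1]:b[1],a[0]:b[0]])
    im=cv2.resize(im,None,fx=U,fy=U,interpolation=cv2.INTER_LINEAR)
    M=maskf(cv2.cvtColor(im,cv2.COLOR_RGB2HSV)).astype(np.uint8);M=cv2.morphologyEx(M,cv2.MORPH_CLOSE,np.ones((15,15)))
    def cost(v):
        X=x+v[0]/1000;Y=y+v[1]/1000;W=yaw+np.radians(v[2]);m=hull(p,box(X,Y,W,lx,ly,z0,z1),a,M.shape);D=m!=M
        if tower: D=D&(hull(p,box(X,Y,W,.075,.135,.0,.112),a,M.shape)==0)
        return D.mean()
    best=None
    for s0 in((6,6,4),(-4,5,-3),(2,2,1)):
        r=minimize(cost,best.x if best is not None else np.zeros(3),method='Nelder-Mead',options=dict(initial_simplex=(best.x if best is not None else np.zeros(3))+np.vstack([np.zeros(3),np.diag(s0)]),xatol=.02,fatol=1e-6))
        if best is None or r.fun<best.fun: best=r
    v=best.x
    return np.round([1000*x+v[0],1000*y+v[1],np.degrees(yaw)+v[2]],2),round(best.fun,4),M.mean().round(3)
blue=lambda h:(h[...,0]>95)&(h[...,0]<130)&(h[...,1]>80)
grey=lambda h:(h[...,1]<85)
def white(h): return (h[...,1]<75)&(h[...,2]>90)
def old(n,f):
    p=dict(cam(n));im=cv2.imread(f);p['pixels']=cv2.resize(im,(640,400),interpolation=cv2.INTER_AREA)[:,:,::-1];return p
E
cat > c.py <<'E'
from fit import *
t0=old('top','pics/top0.png');s0=old('side','pics/side0.png')
r=np.radians
for n,p in(('top',t0),('side',s0)):
    print(n,'mag',fit(p,grey,.537,-.0216,r(-26),.130,.150,0,.012,True))
    print(n,'blue',fit(p,blue,.528,.230,r(-15),.054,.054,0,.012,pad=6))
    print(n,'white',fit(p,white,.528,-.252,r(-17),.054,.054,0,.012,pad=6))
S,e,R=st();zt=e[2]-.0192
p=cam('side');print('held blue',fit(p,blue,e[0],e[1],r(-26),.054,.054,zt-.006,zt+.006,pad=3))
E
python3 c.py; python3 go.py .537 -.0216 .185 -26
```

```text
top mag (array([537.29, -21.69, -26.15]), np.float64(0.0046), np.float64(0.273))
top blue (array([530.57, 231.74, -18.77]), np.float64(0.0656), np.float64(0.224))
top white (array([ 528.6 , -252.93,  -17.16]), np.float64(0.0101), np.float64(0.285))
side mag (array([537.63, -21.26, -25.94]), np.float64(0.0062), np.float64(0.344))
side blue (array([530.71, 237.77, -26.16]), np.float64(0.0941), np.float64(0.166))
side white (array([ 527.6 , -253.12,  -14.83]), np.float64(0.0132), np.float64(0.3))
held blue (array([ 569.59,   72.97, -123.78]), np.float64(0.0006), np.float64(0.001))
t 5.6 tcp [535.9 -22.  189.5] yaw -25.98 w 50.9 F [ 0.6  0.7 -1.1]
move [ 0.8 -0.8  4.5] [-0.18 -0.08  0.02]
```

```bash
cat > d.py <<'E'
from fit import *
S,e,R=st();zt=e[2]-.0192
p=cam('side');hs=cv2.cvtColor(np.ascontiguousarray(p['pixels']),cv2.COLOR_RGB2HSV)
u,v=proj(p,[e[0],e[1],zt+.006])[0].round().astype(int);print(u,v,hs[v,u],hs[v-3:v+4:3,u-25:u+26:3,:].tolist())
E
python3 d.py
```

```text
352 195 [103  40  76] [[[21, 104, 184], [20, 108, 182], [19, 107, 191], [11, 70, 58], [15, 39, 78], [11, 38, 54], [107, 48, 74], [103, 46, 77], [102, 48, 79], [106, 65, 75], [99, 56, 77], [107, 61, 80], [19, 112, 50], [19, 21, 95], [18, 105, 61], [21, 109, 188], [21, 108, 186]], [[20, 109, 184], [20, 105, 183], [20, 109, 182], [14, 101, 53], [25, 34, 82], [8, 18, 57], [104, 42, 79], [99, 43, 77], [106, 60, 81], [108, 65, 79], [112, 56, 82], [100, 62, 74], [23, 19, 54], [21, 19, 94], [19, 106, 149], [20, 100, 188], [20, 109, 188]], [[20, 106, 188], [19, 106, 185], [20, 107, 184], [18, 99, 106], [4, 22, 92], [100, 11, 67], [106, 48, 79], [107, 51, 80], [92, 51, 75], [104, 57, 76], [108, 54, 80], [102, 57, 81], [107, 58, 79], [18, 78, 127], [20, 107, 178], [20, 104, 188], [20, 104, 188]]]
```

```bash
cat >> fit.py <<'E'
def blue(h):
    m=((h[...,0]>82)&(h[...,0]<135)&(h[...,1]>28)).astype(np.uint8);return cv2.medianBlur(m,7*3)>0
E
cat > e.py <<'E'
from fit import *
import sys
z=float(sys.argv[1]);f=blue if sys.argv[2]=='b' else white
S,e,R=st();zt=e[2]-z;x,y,w=e[0],e[1],np.arctan2(R[1,0],R[0,0])
p=cam('side')
for dz in(-.003,0,.003): print(dz,'held',fit(p,f,x,y,w,.054,.054,zt+dz-.006,zt+dz+.006,pad=5))
r=fit(p,f,x,y,w,.054,.054,zt-.006,zt+.006,pad=5)[0]
d=r[:2]-1000*e[:2];print('off in tool x,y mm',(R[:2,:2].T@d).round(1),'yaw off',r[2]-np.degrees(w))
tgt=(537.4-d[0],-21.5-d[1]);print('tcp target',np.round(tgt,1))
E
python3 e.py .0192 b; python3 go.py .537 -.0216 .185 -26
```

```text
-0.003 held (array([539.17, -20.3 , -38.87]), np.float64(0.0869), np.float64(0.297))
0 held (array([538.5 , -22.53, -38.85]), np.float64(0.0901), np.float64(0.297))
0.003 held (array([535.87, -24.04, -38.67]), np.float64(0.0937), np.float64(0.297))
off in tool x,y mm [ 2.4 -0.8] yaw off -12.86020135799874
tcp target [534.8 -21.2]
t 5.7 tcp [536.  -22.4 189.7] yaw -26.01 w 51.4 F [ 0.  -0.3 -1.2]
move [ 0.5 -1.1  4.7] [-0.18 -0.09 -0.01]
```

```bash
cat > f.py <<'E'
from fit import *
p=cam('side');S,e,R=st();zt=e[2]-.0192
im=cv2.resize(np.ascontiguousarray(p['pixels'][165:235,320:390,::-1]),(560,560),interpolation=cv2.INTER_CUBIC)
h=cv2.cvtColor(cv2.resize(np.ascontiguousarray(p['pixels'][165:235,320:390]),(560,560)),cv2.COLOR_RGB2HSV)
im=cv2.convertScaleAbs(im,alpha=1.6)
c,_=cv2.findContours(blue(h).astype(np.uint8),0,2);cv2.drawContours(im,c,-1,(0,0,255),1)
q=(proj(p,box(e[0],e[1],np.radians(-26),.054,.054,zt-.006,zt+.006))-[320,165]+.5)*8
cv2.polylines(im,[cv2.convexHull(q.astype(np.int32))],True,(0,255,0),1)
cv2.imwrite('pics/hold.png',im)
E
python3 f.py
```

```text
(no output)
```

View pics/hold.png

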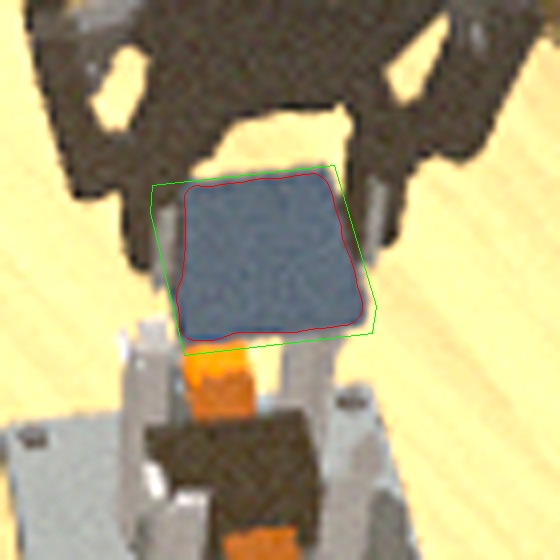

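Tile (crop ~(270,260)) is held square, within ~1 mm of the prediction. Descending over the mouth.

Call:
play_rows(
  commands=[
    [[50,0.8,-0.6,15,-0.2,0,0],[50,0.8,-0.6,35,-0.2,0,0],[50,0.8,-0.6,50,-0.2,0,0],[50,0.8,-0.6,53,-0.2,0,0],[50,0.8,-0.6,53,-0.2,0,0]],
  ],
)

```text
time_s: 6.38
ee_pos: [0.5373, -0.0223, 0.1367]
ee_rot: [3.06, -0.707, 0.002]
wrist_force: [0.8, 0.1, -0.5]
gripper_width: 0.0511
```

```bash
python3 go.py .537 -.0222 .125 -26; python3 v.py pics/m2.png .537 -.0216 .1 30
```

```text
t 6.38 tcp [537.3 -22.3 136.7] yaw -26.02 w 51.1 F [ 0.8  0.1 -0.5]
move [-0.3  0.  11.7] [ 0.03 -0.09 -0.02]
top crop 333 156 scale 6.666666666666667
side crop 320 185 scale 6.666666666666667
```

View pics/m2.png

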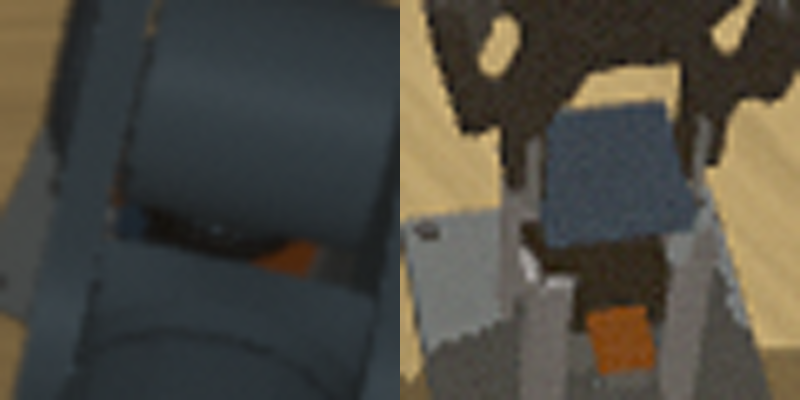

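Tile (side crop (615,175)) sits just above the post tops, centred. Stepping down and watching the force.

Call:
play_rows(
  commands=[
    [[50,0,0,3,0,0,0],[50,0,0,6,0,0,0],[50,0,0,8,0,0,0]],
  ],
)

```text
time_s: 6.85
ee_pos: [0.5376, -0.0224, 0.1292]
ee_rot: [3.06, -0.707, 0.004]
wrist_force: [0.5, -0.5, -1.6]
gripper_width: 0.0514
```

Call:
play_rows(
  commands=[
    [[50,0,0,2,0,0,0],[50,0,0,4,0,0,0],[50,0,0,4,0,0,0]],
  ],
)

```text
time_s: 7.22
ee_pos: [0.5376, -0.0227, 0.1252]
ee_rot: [3.06, -0.707, 0.004]
wrist_force: [-1.9, -1.2, 0.9]
gripper_width: 0.0516
```

Call:
play_rows(
  commands=[
    [[50,-0.4,0.5,1,0,0,0],[50,-0.4,0.5,3,0,0,0],[50,-0.4,0.5,3,0,0,0]],
  ],
)

```text
time_s: 7.6
ee_pos: [0.5372, -0.0235, 0.1228]
ee_rot: [3.059, -0.706, 0.004]
wrist_force: [-2.8, -3.4, 5.4]
gripper_width: 0.0513
```

Call:
play_rows(
  commands=[
    [[50,0,0,1.5,0,0,0],[50,0,0,3,0,0,0],[50,0,0,3,0,0,0]],
  ],
)

```text
time_s: 7.98
ee_pos: [0.5374, -0.0241, 0.1198]
ee_rot: [3.057, -0.706, 0.006]
wrist_force: [-0.2, -5.3, 0.4]
gripper_width: 0.0512
```

Call:
play_rows(
  commands=[
    [[50,0.2,1,0,0,0,0],[50,0.3,1.5,0.5,0,0,0],[50,0.3,1.5,1,0,0,0]],
  ],
)

```text
time_s: 8.35
ee_pos: [0.5368, -0.0253, 0.1184]
ee_rot: [3.058, -0.706, 0.005]
wrist_force: [-0.3, 0.1, -1.3]
gripper_width: 0.0516
```

```bash
cat > fr.py <<'E'
from h import *
S,e,R=st();print('F tool',(R.T@np.array(S['wrist_force'])).round(1),'T tool',(R.T@np.array(S['wrist_torque'])).round(2),'tcp',(e*1000).round(1),'rot err',np.degrees(cv2.Rodrigues(R.T@np.array([[np.cos(np.radians(-26.05)),np.sin(np.radians(-26.05)),0],[np.sin(np.radians(-26.05)),-np.cos(np.radians(-26.05)),0],[0,0,-1]]))[0].ravel()).round(2),S['time_s'])
E
python3 fr.py
```

```text
F tool [-0.3  0.1  1.3] T tool [-0.02  0.03  0.05] tcp [536.8 -25.3 118.4] rot err [ 0.14 -0.23  0.05] 8.35
```

Guided freely now, lateral force gone. Continue down.

Call:
play_rows(
  commands=[
    [[50,0,0.2,1.5,0.1,-0.2,0],[50,0,0.2,3,0.1,-0.2,0],[50,0,0.2,3,0.1,-0.2,0]],
  ],
)

```text
time_s: 8.72
ee_pos: [0.5366, -0.0254, 0.1152]
ee_rot: [3.06, -0.707, -0.0]
wrist_force: [0.9, 0.1, -0.6]
gripper_width: 0.0514
```

Call:
play_rows(
  commands=[
    [[50,0,0,1.5,0,0,0],[50,0,0,3,0,0,0],[50,0,0,3,0,0,0]],
  ],
)

```text
time_s: 9.1
ee_pos: [0.5365, -0.0254, 0.112]
ee_rot: [3.06, -0.707, -0.001]
wrist_force: [0.7, -0.6, -0.9]
gripper_width: 0.0515
```

```bash
python3 fr.py
```

```text
F tool [0.8 0.2 0.9] T tool [-0.01 -0.07  0.03] tcp [536.5 -25.4 112. ] rot err [0.04 0.02 0.05] 9.1
```

Call:
play_rows(
  commands=[
    [[50,0,0,1,0,0,0],[50,0,0,2,0,0,0],[50,0,0,2.5,0,0,0]],
  ],
)

```text
time_s: 9.48
ee_pos: [0.5364, -0.0253, 0.1094]
ee_rot: [3.06, -0.706, -0.001]
wrist_force: [0.3, -0.7, -1.1]
gripper_width: 0.0517
```

Call:
play_rows(
  commands=[
    [[50,0,0,1,0,0,0],[50,0,0,2,0,0,0],[50,0,0,2,0,0,0]],
  ],
)

```text
time_s: 9.85
ee_pos: [0.5364, -0.0253, 0.1073]
ee_rot: [3.06, -0.706, -0.001]
wrist_force: [-0.6, -0.6, -1.2]
gripper_width: 0.0512
```

Call:
play_rows(
  commands=[
    [[50,0,0,1,0,0,0],[50,0,0,2,0,0,0],[50,0,0,2,0,0,0]],
  ],
)

```text
time_s: 10.22
ee_pos: [0.5363, -0.0253, 0.1052]
ee_rot: [3.06, -0.707, -0.002]
wrist_force: [0.0, -1.2, -0.7]
gripper_width: 0.0512
```

Call:
play_rows(
  commands=[
    [[50,0,0,1,0,0,0],[50,0,0,2,0,0,0],[50,0,0,2,0,0,0]],
  ],
)

```text
time_s: 10.6
ee_pos: [0.5362, -0.0253, 0.103]
ee_rot: [3.06, -0.707, -0.002]
wrist_force: [-0.2, 0.9, -0.4]
gripper_width: 0.0517
```

Call:
play_rows(
  commands=[
    [[50,0,0,1,0,0,0],[50,0,0,2,0,0,0],[50,0,0,2,0,0,0]],
  ],
)

```text
time_s: 10.98
ee_pos: [0.5361, -0.0253, 0.1009]
ee_rot: [3.06, -0.707, -0.002]
wrist_force: [-0.3, 0.1, -1.0]
gripper_width: 0.0512
```

```bash
python3 fr.py
```

```text
F tool [-0.3  0.1  1. ] T tool [ 0.02 -0.04 -0.  ] tcp [536.1 -25.3 100.9] rot err [0.05 0.08 0.05] 10.975
```

Call:
play_rows(
  commands=[
    [[50,0,0,1,0,0,0],[50,0,0,2,0,0,0],[50,0,0,2,0,0,0]],
  ],
)

```text
time_s: 11.35
ee_pos: [0.5362, -0.0252, 0.099]
ee_rot: [3.061, -0.707, -0.002]
wrist_force: [-1.1, 0.8, 0.3]
gripper_width: 0.0513
```

Call:
play_rows(
  commands=[
    [[50,0,0,1,0,0,0],[50,0,0,1.5,0,0,0],[50,0,0,1.5,0,0,0]],
  ],
)

```text
time_s: 11.72
ee_pos: [0.5365, -0.0253, 0.0978]
ee_rot: [3.061, -0.707, -0.001]
wrist_force: [-0.2, -0.7, 2.7]
gripper_width: 0.051
```

```bash
python3 fr.py;python3 v.py pics/m3.png .537 -.0216 .08 30
```

```text
F tool [ 0.1  0.8 -2.7] T tool [ 0.01 -0.01 -0.03] tcp [536.5 -25.3  97.8] rot err [0.04 0.02 0.05] 11.725
top crop 332 157 scale 6.666666666666667
side crop 319 190 scale 6.666666666666667
```

View pics/m3.png

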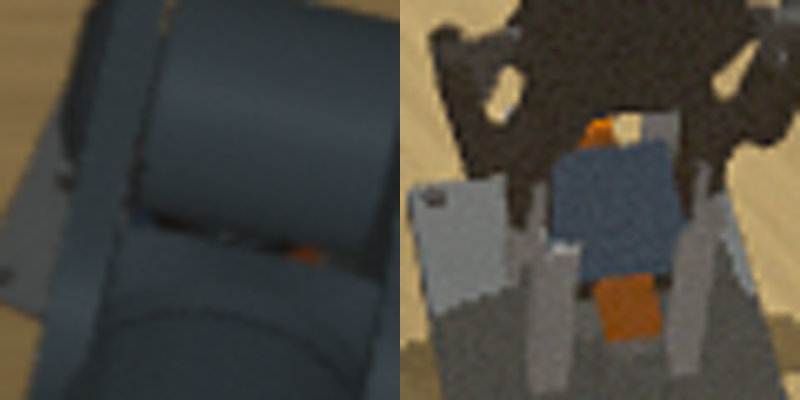

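Tile (side crop (615,210)) lies between the posts, touching the ramps at TCP z≈98 mm. So h is small (~0–2 mm). Pressing in small steps.

Call:
play_rows(
  commands=[
    [[50,0,0,1,0,0,0],[50,0,0,2,0,0,0],[50,0,0,2,0,0,0]],
  ],
)

```text
time_s: 12.2
ee_pos: [0.5366, -0.0254, 0.0958]
ee_rot: [3.061, -0.707, -0.0]
wrist_force: [0.4, -0.1, 2.3]
gripper_width: 0.0516
```

Call:
play_rows(
  commands=[
    [[50,0,0,1,0,0,0],[50,0,0,1.5,0,0,0],[50,0,0,2,0,0,0]],
  ],
)

```text
time_s: 12.58
ee_pos: [0.5367, -0.0254, 0.0938]
ee_rot: [3.061, -0.707, 0.0]
wrist_force: [-0.1, -0.1, 4.3]
gripper_width: 0.0511
```

Call:
play_rows(
  commands=[
    [[50,0,0,1,0,0,0],[50,0,0,2,0,0,0],[50,0,0,2,0,0,0]],
  ],
)

```text
time_s: 12.95
ee_pos: [0.5363, -0.0253, 0.0912]
ee_rot: [3.061, -0.707, -0.001]
wrist_force: [0.6, -0.2, -0.0]
gripper_width: 0.0516
```

Call:
play_rows(
  commands=[
    [[50,0,0,1,0,0,0],[50,0,0,2,0,0,0],[50,0,0,2,0,0,0]],
  ],
)

```text
time_s: 13.32
ee_pos: [0.5361, -0.0253, 0.089]
ee_rot: [3.061, -0.707, -0.003]
wrist_force: [-0.4, -0.9, 1.0]
gripper_width: 0.0513
```

```bash
python3 fr.py
```

```text
F tool [ 0.  1. -1.] T tool [ 0.04 -0.11 -0.05] tcp [536.1 -25.3  89. ] rot err [0.05 0.08 0.05] 13.325
```

Call:
play_rows(
  commands=[
    [[50,0,0,1.3,0,0,0],[50,0,0,2.6,0,0,0],[50,0,0,3,0,0,0]],
  ],
)

```text
time_s: 13.7
ee_pos: [0.5361, -0.0253, 0.0861]
ee_rot: [3.061, -0.707, -0.002]
wrist_force: [-0.5, 0.6, 2.2]
gripper_width: 0.0514
```

Call:
play_rows(
  commands=[
    [[50,0,0,1.3,0,0,0],[50,0,0,2.6,0,0,0],[50,0,0,3,0,0,0]],
  ],
)

```text
time_s: 14.08
ee_pos: [0.5361, -0.0253, 0.083]
ee_rot: [3.061, -0.707, -0.002]
wrist_force: [-1.0, -0.7, 4.3]
gripper_width: 0.0515
```

Call:
play_rows(
  commands=[
    [[50,0,0,1,0,0,0],[50,0,0,2,0,0,0],[50,0,0,2,0,0,0]],
  ],
)

```text
time_s: 14.45
ee_pos: [0.5361, -0.0253, 0.0809]
ee_rot: [3.061, -0.707, -0.002]
wrist_force: [0.2, -0.1, 2.9]
gripper_width: 0.0512
```

```bash
python3 fr.py
```

```text
F tool [ 0.2  0.  -2.9] T tool [-0.02 -0.16 -0.  ] tcp [536.1 -25.3  80.9] rot err [0.05 0.08 0.05] 14.45
```

Call:
play_rows(
  commands=[
    [[50,0,0,1,0,0,0],[50,0,0,2,0,0,0],[50,0,0,2,0,0,0]],
  ],
)

```text
time_s: 14.82
ee_pos: [0.5361, -0.0253, 0.0787]
ee_rot: [3.061, -0.707, -0.002]
wrist_force: [-0.3, 0.2, 3.1]
gripper_width: 0.0515
```

Call:
play_rows(
  commands=[
    [[50,0,0,1,0,0,0],[50,0,0,2,0,0,0],[50,0,0,2,0,0,0]],
  ],
)

```text
time_s: 15.2
ee_pos: [0.5361, -0.0253, 0.0766]
ee_rot: [3.061, -0.707, -0.002]
wrist_force: [-0.1, 0.7, 3.5]
gripper_width: 0.0515
```

Call:
play_rows(
  commands=[
    [[50,0,0,1,0,0,0],[50,0,0,2,0,0,0],[50,0,0,2,0,0,0]],
  ],
)

```text
time_s: 15.58
ee_pos: [0.5361, -0.0253, 0.0746]
ee_rot: [3.061, -0.707, -0.002]
wrist_force: [-0.3, 0.4, 3.0]
gripper_width: 0.0516
```

```bash
python3 fr.py;python3 v.py pics/m4.png .537 -.0216 .08 30
```

```text
F tool [-0.4 -0.2 -3. ] T tool [-0.08 -0.24  0.  ] tcp [536.1 -25.3  74.6] rot err [0.05 0.08 0.04] 15.575
top crop 332 157 scale 6.666666666666667
side crop 319 190 scale 6.666666666666667
```

View pics/m4.png

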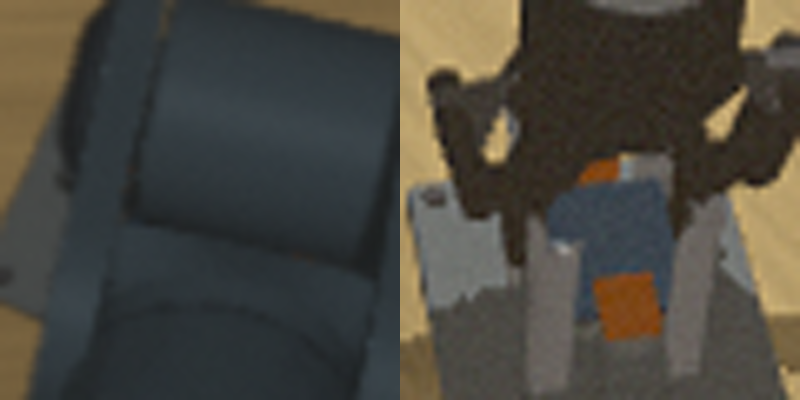

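Near lip (side crop (628,305)) now overlaps the blue tile's edge. I'll go 3 mm more for margin (the stop is 12+ mm away), then release and rise.

Call:
play_rows(
  commands=[
    [[50,0,0,1,0,0,0],[50,0,0,2,0,0,0],[50,0,0,3,0,0,0],[50,0,0,3,0,0,0]],
  ],
)

```text
time_s: 16.18
ee_pos: [0.5361, -0.0253, 0.0716]
ee_rot: [3.061, -0.707, -0.002]
wrist_force: [0.1, 1.0, 3.4]
gripper_width: 0.0514
```

Call:
play_rows(
  commands=[
    [[95,0,0,0,0,0,0],[95,0,0,0,0,0,0],[95,0,0,0,0,0,0],[95,0,0,0,0,0,0]],
  ],
)

```text
time_s: 16.68
ee_pos: [0.536, -0.0253, 0.0714]
ee_rot: [3.061, -0.707, -0.003]
wrist_force: [-0.3, 0.2, 0.6]
gripper_width: 0.0813
```

Call:
play_rows(
  commands=[
    [[95,0,0,-10,0,0,0],[95,0,0,-40,0,0,0],[95,0,0,-85,0,0,0],[95,0,0,-130,0,0,0],[95,0,40,-150,0,0,0]],
  ],
)

```text
time_s: 17.3
ee_pos: [0.5204, -0.0609, 0.2258]
ee_rot: [3.061, -0.701, 0.007]
wrist_force: [0.2, -0.5, 1.5]
gripper_width: 0.0809
```

```bash
python3 fr.py; python3 go.py .5281 -.2530 .15 -16.5
```

```text
F tool [ 0.4  0.3 -1.5] T tool [-0.01  0.02 -0.01] tcp [520.4 -60.9 225.8] rot err [-0.01 -0.28  0.25] 17.3
t 17.3 tcp [520.4 -60.9 225.8] yaw -25.8 w 80.9 F [ 0.2 -0.5  1.5]
move [ 90.2 169.6  76.2] [ 0.01 -0.28 -9.3 ]
```

Call:
play_rows(
  commands=[
    [[95,18,34,0,0,0,-2],[95,36,68,0,0,0,-4],[95,54,102,0,0,0,-6],[95,72,136,20,0,0,-8],[95,90,170,50,0,-0.3,-9]],
  ],
)

```text
time_s: 17.92
ee_pos: [0.5285, -0.2551, 0.1778]
ee_rot: [3.106, -0.458, 0.005]
wrist_force: [0.4, 0.1, 0.4]
gripper_width: 0.081
```

```bash
python3 go.py .5281 -.2530 .05 -16.5; python3 v.py pics/m5.png .537 -.0216 .07 30
```

```text
t 17.93 tcp [ 528.5 -255.1  177.8] yaw -16.76 w 81.0 F [0.4 0.1 0.4]
move [ -1.4  -2.1 127.8] [ 0.09 -0.19 -0.26]
top crop 332 157 scale 6.666666666666667
side crop 319 192 scale 6.666666666666667
```

View pics/m5.png

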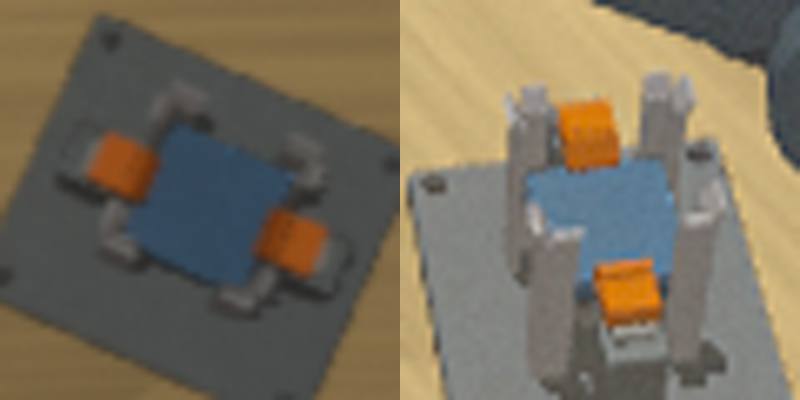

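Blue lies flat between the posts, with both orange lips over its edges (top crop (125,165) and (292,242)). Now the white one.

Call:
play_rows(
  commands=[
    [[95,-1.4,-2.1,45,0,-0.2,-0.3],[70,-1.4,-2.1,90,0,-0.2,-0.3],[70,-1.4,-2.1,125,0,-0.2,-0.3],[70,-1.4,-2.1,128,0,-0.2,-0.3],[70,-1.4,-2.1,128,0,-0.2,-0.3]],
  ],
)

```text
time_s: 18.65
ee_pos: [0.5256, -0.2528, 0.0471]
ee_rot: [-3.107, 0.456, 0.01]
wrist_force: [1.1, -0.9, 0.3]
gripper_width: 0.0599
```

```bash
python3 go.py .5281 -.2530 .0255 -16.7; cat > w.py <<'E'
from fit import *
p=cam('side')
print(fit(p,white,.528,-.253,np.radians(-16.5),.054,.054,0,.012,pad=4))
print([d for d in viewer.look_for('white_tile_centre',p)[:2]])
E
python3 w.py
```

```text
t 18.65 tcp [ 525.6 -252.8   47.1] yaw -16.68 w 59.9 F [ 1.1 -0.9  0.3]
move [ 2.6 -0.5 21.6] [-0.01  0.38  0.02]
(array([ 527.1 , -253.53,  -16.9 ]), np.float64(0.0964), np.float64(0.31))
[{'box': [407.5, 311.3, 23.0, 24.4], 'p': 0.58}]
```

Call:
play_rows(
  commands=[
    [[78,2.6,-0.5,0,0,0.4,0],[78,2.6,-0.5,8,0,0.4,0],[74,2.6,-0.5,16,0,0.4,0],[72,2.6,-0.5,20,0,0.4,0],[72,2.6,-0.5,21.5,0,0.4,0]],
  ],
)

```text
time_s: 19.38
ee_pos: [0.5282, -0.2533, 0.0256]
ee_rot: [3.108, -0.456, 0.002]
wrist_force: [-0.2, 0.3, 0.1]
gripper_width: 0.0616
```

```bash
python3 go.py .5281 -.2530 .0250 -16.7
```

```text
t 19.38 tcp [ 528.2 -253.3   25.6] yaw -16.7 w 61.6 F [-0.2  0.3  0.1]
move [-0.2 -0.3  0.6] [ 0.   -0.06  0.  ]
```

Call:
play_rows(
  commands=[
    [[50,0,0,0,0,0,0],[50,0,0,0,0,0,0],[50,0,0,0,0,0,0],[50,0,0,0,0,0,0]],
  ],
)

```text
time_s: 19.88
ee_pos: [0.5287, -0.2536, 0.0262]
ee_rot: [3.108, -0.456, 0.003]
wrist_force: [-1.2, 1.4, 5.0]
gripper_width: 0.051
```

Call:
play_rows(
  commands=[
    [[50,0,0,-15,0,0,0],[50,0,0,-60,0,0,0],[50,0,0,-110,0,0,0],[50,0,0,-160,0,0,0],[50,0,0,-160,0,0,0]],
  ],
)

```text
time_s: 20.5
ee_pos: [0.5307, -0.2551, 0.1921]
ee_rot: [3.103, -0.455, 0.018]
wrist_force: [-0.8, -0.2, -1.0]
gripper_width: 0.0509
```

```bash
python3 go.py .537 -.0222 .185 -26
```

```text
t 20.5 tcp [ 530.7 -255.1  192.1] yaw -16.68 w 50.9 F [-0.8 -0.2 -1. ]
move [ -60.9 -224.9    5.5] [ 0.17 -0.7   9.31]
```

Call:
play_rows(
  commands=[
    [[50,-12,-45,0,0,0,2],[50,-24,-90,0,0,-0.3,4],[50,-36,-135,0,0,-0.5,6],[50,-49,-180,0,0,-0.7,8],[50,-61,-225,0,0.2,-0.7,9.3]],
  ],
)

```text
time_s: 21.12
ee_pos: [0.5358, -0.0203, 0.1892]
ee_rot: [-3.06, 0.708, 0.003]
wrist_force: [-0.1, -0.7, -0.6]
gripper_width: 0.0511
```

Call:
play_rows(
  commands=[
    [[50,0,0,0,0,0,0],[50,0,0,0,0,0,0]],
  ],
)

```text
time_s: 21.38
ee_pos: [0.5351, -0.0204, 0.1882]
ee_rot: [-3.061, 0.707, 0.006]
wrist_force: [-0.7, 0.8, -0.7]
gripper_width: 0.0509
```

```bash
python3 go.py .537 -.0222 .137 -26; sed -i 's/^def white.*/def white(h):\n    return cv2.medianBlur(((h[...,1]<45)\&(h[...,2]>70)).astype(np.uint8),21)>0/' fit.py; python3 e.py .0202 w
cat > g.py <<'E'
from fit import *
p=cam('side');S,e,R=st();zt=e[2]-.0202
a=p['pixels'][165:235,320:390]
im=cv2.resize(np.ascontiguousarray(a[:,:,::-1]),(560,560),interpolation=cv2.INTER_CUBIC)
im=cv2.convertScaleAbs(im,alpha=1.4)
q=(proj(p,box(e[0],e[1],np.radians(-26),.054,.054,zt-.006,zt+.006))-[320,165]+.5)*8
cv2.polylines(im,[cv2.convexHull(q.astype(np.int32))],True,(0,255,0),1)
cv2.imwrite('pics/hold2.png',im)
h=cv2.cvtColor(np.ascontiguousarray(a),cv2.COLOR_RGB2HSV)
c=q.mean(0)/8;u=int(c[0])
print('column',u,[ (v,h[v,u].tolist()) for v in range(int(c[1])-16,int(c[1])+17)])
print('hull rows at col', (cv2.convexHull(q.astype(np.float32))[:,0]/8).round(1).tolist())
E
python3 g.py
```

```text
t 21.38 tcp [535.1 -20.4 188.2] yaw -26.01 w 50.9 F [-0.7  0.8 -0.7]
move [ 2.7  0.8 51.2] [ 0.03  0.22 -0.01]
-0.003 held (array([532.78, -21.12, -30.59]), np.float64(0.1226), np.float64(0.436))
0 held (array([530.97, -23.13, -29.93]), np.float64(0.1197), np.float64(0.423))
0.003 held (array([529.32, -25.05, -31.77]), np.float64(0.1058), np.float64(0.409))
off in tool x,y mm [-2.5  4.3] yaw off -3.921282169549144
tcp target [541.6 -18.7]
column 32 [(16, [21, 108, 179]), (17, [21, 106, 178]), (18, [19, 110, 176]), (19, [20, 107, 172]), (20, [20, 111, 174]), (21, [19, 111, 180]), (22, [19, 90, 156]), (23, [14, 39, 123]), (24, [12, 28, 119]), (25, [14, 32, 121]), (26, [10, 33, 117]), (27, [12, 32, 118]), (28, [11, 34, 120]), (29, [12, 32, 119]), (30, [10, 32, 118]), (31, [16, 37, 116]), (32, [14, 33, 115]), (33, [12, 37, 118]), (34, [13, 35, 117]), (35, [13, 34, 120]), (36, [14, 37, 117]), (37, [14, 41, 117]), (38, [13, 26, 116]), (39, [9, 34, 119]), (40, [15, 30, 120]), (41, [14, 32, 120]), (42, [13, 27, 113]), (43, [18, 70, 149]), (44, [20, 105, 183]), (45, [21, 104, 192]), (46, [21, 96, 193]), (47, [21, 101, 192]), (48, [20, 108, 191])]
hull rows at col [[46.400001525878906, 38.599998474121094], [45.900001525878906, 42.0], [22.5, 44.599998474121094], [18.299999237060547, 26.899999618530273], [18.5, 23.5], [41.20000076293945, 21.0]]
```

Call:
play_rows(
  commands=[
    [[50,3,2.2,15,0,0.2,0],[50,3,2.2,35,0,0.2,0],[50,3,2.2,47,0,0.2,0],[50,3,2.2,50,0,0.2,0],[50,3,2.2,50,0,0.2,0]],
  ],
)

```text
time_s: 22.1
ee_pos: [0.5374, -0.0247, 0.1388]
ee_rot: [3.06, -0.71, 0.001]
wrist_force: [0.2, 0.2, -0.8]
gripper_width: 0.0511
```

Call:
play_rows(
  commands=[
    [[50,0,0,3,0,0,0],[50,0,0,6,0,0,0],[50,0,0,8,0,0,0]],
  ],
)

```text
time_s: 22.48
ee_pos: [0.5374, -0.0247, 0.1308]
ee_rot: [3.06, -0.71, 0.002]
wrist_force: [-0.4, 0.4, -1.3]
gripper_width: 0.0513
```

```bash
python3 fr.py
```

```text
F tool [-0.5 -0.2  1.3] T tool [-0.01 -0.03  0.04] tcp [537.4 -24.7 130.8] rot err [ 0.01 -0.06 -0.07] 22.475
```

Call:
play_rows(
  commands=[
    [[50,-0.4,0,2,0,0,0],[50,-0.4,0,4,0,0,0],[50,-0.4,0,5,0,0,0]],
  ],
)

```text
time_s: 22.85
ee_pos: [0.537, -0.0245, 0.1256]
ee_rot: [3.06, -0.71, 0.001]
wrist_force: [-0.2, 0.3, -0.5]
gripper_width: 0.0512
```

```bash
python3 fr.py
```

```text
F tool [-0.3 -0.2  0.5] T tool [ 0.02 -0.01 -0.01] tcp [537.  -24.5 125.6] rot err [ 0.01 -0.05 -0.06] 22.85
```

Call:
play_rows(
  commands=[
    [[50,0,0,1.5,0,0,0],[50,0,0,3,0,0,0],[50,0,0,3,0,0,0]],
  ],
)

```text
time_s: 23.22
ee_pos: [0.5375, -0.0242, 0.1234]
ee_rot: [-3.06, 0.71, -0.003]
wrist_force: [-1.2, 3.2, 4.4]
gripper_width: 0.0512
```

Call:
play_rows(
  commands=[
    [[50,0,0,1.5,0,0,0],[50,0,0,3,0,0,0],[50,0,0,3,0,0,0]],
  ],
)

```text
time_s: 23.6
ee_pos: [0.5377, -0.0241, 0.1202]
ee_rot: [-3.06, 0.709, -0.003]
wrist_force: [2.2, 3.1, -0.3]
gripper_width: 0.051
```

```bash
python3 fr.py
```

```text
F tool [ 0.6 -3.7  0.3] T tool [ 0.62  0.14 -0.1 ] tcp [537.7 -24.1 120.2] rot err [-0.06 -0.11 -0.06] 23.6
```

Lateral force −3.7 N along tool y, so I'll ease ~1 mm that way and continue.

Call:
play_rows(
  commands=[
    [[50,0,-0.8,0.5,0,0,0],[50,0,-1.2,1,0,0,0],[50,0,-1.2,1.5,0,0,0]],
  ],
)

```text
time_s: 23.98
ee_pos: [0.5378, -0.0231, 0.1183]
ee_rot: [-3.06, 0.71, -0.002]
wrist_force: [-1.3, -0.0, -0.3]
gripper_width: 0.0511
```

```bash
python3 fr.py
```

```text
F tool [-1.1  0.6  0.3] T tool [-0.01 -0.03  0.01] tcp [537.8 -23.1 118.3] rot err [-0.03 -0.07 -0.06] 23.975
```

Call:
play_rows(
  commands=[
    [[50,0,0,2,0,0,0],[50,0,0,4,0,0,0],[50,0,0,5,0,0,0]],
  ],
)

```text
time_s: 24.35
ee_pos: [0.5377, -0.0231, 0.113]
ee_rot: [-3.06, 0.71, -0.002]
wrist_force: [0.4, -0.6, -0.1]
gripper_width: 0.051
```

Call:
play_rows(
  commands=[
    [[50,0,0,2,0,0,0],[50,0,0,4,0,0,0],[50,0,0,5,0,0,0]],
  ],
)

```text
time_s: 24.72
ee_pos: [0.5377, -0.0231, 0.1079]
ee_rot: [-3.06, 0.71, -0.001]
wrist_force: [0.4, -0.3, -1.5]
gripper_width: 0.051
```

Call:
play_rows(
  commands=[
    [[50,0,0,1.5,0,0,0],[50,0,0,3,0,0,0],[50,0,0,4,0,0,0]],
  ],
)

```text
time_s: 25.1
ee_pos: [0.5376, -0.0231, 0.1037]
ee_rot: [-3.06, 0.71, -0.001]
wrist_force: [0.3, -0.6, -1.1]
gripper_width: 0.0514
```

```bash
python3 fr.py
```

```text
F tool [0.5 0.4 1.1] T tool [-0.03 -0.02 -0.02] tcp [537.6 -23.1 103.7] rot err [-0.02 -0.03 -0.06] 25.1
```

Call:
play_rows(
  commands=[
    [[50,0,0,1.5,0,0,0],[50,0,0,3,0,0,0],[50,0,0,3,0,0,0]],
  ],
)

```text
time_s: 25.48
ee_pos: [0.5377, -0.023, 0.1007]
ee_rot: [-3.06, 0.71, -0.001]
wrist_force: [1.0, 0.9, -0.2]
gripper_width: 0.051
```

Call:
play_rows(
  commands=[
    [[50,0,0,1,0,0,0],[50,0,0,2,0,0,0],[50,0,0,2,0,0,0]],
  ],
)

```text
time_s: 25.85
ee_pos: [0.5381, -0.0231, 0.0992]
ee_rot: [-3.06, 0.71, -0.002]
wrist_force: [-0.6, 1.1, 2.6]
gripper_width: 0.0514
```

Call:
play_rows(
  commands=[
    [[50,0,0,1,0,0,0],[50,0,0,2,0,0,0],[50,0,0,2,0,0,0]],
  ],
)

```text
time_s: 26.22
ee_pos: [0.5384, -0.0233, 0.0974]
ee_rot: [-3.06, 0.71, -0.004]
wrist_force: [-0.4, -0.0, 4.7]
gripper_width: 0.0509
```

```bash
python3 fr.py
```

```text
F tool [-0.3  0.2 -4.7] T tool [ 0.02 -0.02  0.  ] tcp [538.4 -23.3  97.4] rot err [-0.05 -0.14 -0.06] 26.225
```

Call:
play_rows(
  commands=[
    [[50,-0.3,0,1,0,0,0],[50,-0.3,0,2,0,0,0],[50,-0.3,0,2,0,0,0]],
  ],
)

```text
time_s: 26.6
ee_pos: [0.5384, -0.0232, 0.0955]
ee_rot: [-3.06, 0.71, -0.005]
wrist_force: [1.1, 0.5, 5.1]
gripper_width: 0.0512
```

Call:
play_rows(
  commands=[
    [[50,0,0,1,0,0,0],[50,0,0,2,0,0,0],[50,0,0,2,0,0,0]],
  ],
)

```text
time_s: 26.98
ee_pos: [0.5382, -0.0231, 0.093]
ee_rot: [-3.06, 0.71, -0.005]
wrist_force: [2.2, 0.0, 1.2]
gripper_width: 0.0513
```

Call:
play_rows(
  commands=[
    [[50,0,0,1,0,0,0],[50,0,0,2,0,0,0],[50,0,0,2,0,0,0]],
  ],
)

```text
time_s: 27.35
ee_pos: [0.5381, -0.023, 0.0908]
ee_rot: [-3.06, 0.71, -0.004]
wrist_force: [1.3, 0.3, 1.9]
gripper_width: 0.051
```

```bash
python3 fr.py
```

```text
F tool [ 1.  -0.8 -1.9] T tool [0.23 0.03 0.03] tcp [538.1 -23.   90.8] rot err [-0.07 -0.15 -0.07] 27.35
```

Call:
play_rows(
  commands=[
    [[50,0,0,1,0,0,0],[50,0,0,2,0,0,0],[50,0,0,3,0,0,0],[50,0,0,3,0,0,0]],
  ],
)

```text
time_s: 27.85
ee_pos: [0.5381, -0.023, 0.0877]
ee_rot: [-3.06, 0.71, -0.004]
wrist_force: [0.3, 0.9, 2.2]
gripper_width: 0.0509
```

Call:
play_rows(
  commands=[
    [[50,0,0,1,0,0,0],[50,0,0,2,0,0,0],[50,0,0,3,0,0,0],[50,0,0,3,0,0,0]],
  ],
)

```text
time_s: 28.35
ee_pos: [0.5382, -0.023, 0.0846]
ee_rot: [-3.06, 0.71, -0.004]
wrist_force: [1.1, 2.6, 3.7]
gripper_width: 0.0513
```

Call:
play_rows(
  commands=[
    [[50,0,0,1,0,0,0],[50,0,0,2,0,0,0],[50,0,0,2,0,0,0]],
  ],
)

```text
time_s: 28.72
ee_pos: [0.5381, -0.023, 0.0825]
ee_rot: [-3.06, 0.71, -0.005]
wrist_force: [0.0, 1.2, 3.7]
gripper_width: 0.0511
```

```bash
python3 fr.py
```

```text
F tool [-0.5 -1.1 -3.7] T tool [ 0.23 -0.03 -0.05] tcp [538.1 -23.   82.5] rot err [-0.07 -0.15 -0.07] 28.725
```

Now fine steps, watching for the stop.

Call:
play_rows(
  commands=[
    [[50,0,0,0.7,0,0,0],[50,0,0,1.2,0,0,0],[50,0,0,1.2,0,0,0]],
  ],
)

```text
time_s: 29.1
ee_pos: [0.5382, -0.023, 0.0813]
ee_rot: [-3.06, 0.71, -0.005]
wrist_force: [1.4, 1.4, 4.0]
gripper_width: 0.0512
```

Call:
play_rows(
  commands=[
    [[50,0,0,0.7,0,0,0],[50,0,0,1.2,0,0,0],[50,0,0,1.2,0,0,0]],
  ],
)

```text
time_s: 29.48
ee_pos: [0.5382, -0.023, 0.0801]
ee_rot: [-3.06, 0.71, -0.005]
wrist_force: [0.9, 1.3, 4.3]
gripper_width: 0.051
```

```bash
python3 fr.py
```

```text
F tool [ 0.2 -1.5 -4.3] T tool [ 0.25 -0.13  0.04] tcp [538.2 -23.   80.1] rot err [-0.07 -0.16 -0.07] 29.475
```

Call:
play_rows(
  commands=[
    [[50,0,0,0.5,0,0,0],[50,0,0,1,0,0,0],[50,0,0,1,0,0,0]],
  ],
)

```text
time_s: 29.85
ee_pos: [0.5381, -0.0231, 0.079]
ee_rot: [-3.06, 0.71, -0.005]
wrist_force: [-0.1, -0.2, 3.2]
gripper_width: 0.0511
```

Call:
play_rows(
  commands=[
    [[50,0,0,0.4,0,0,0],[50,0,0,0.8,0,0,0],[50,0,0,0.8,0,0,0]],
  ],
)

```text
time_s: 30.22
ee_pos: [0.5381, -0.0231, 0.0781]
ee_rot: [-3.06, 0.71, -0.005]
wrist_force: [0.2, 1.8, 3.0]
gripper_width: 0.0508
```

Call:
play_rows(
  commands=[
    [[50,0,0,0.4,0,0,0],[50,0,0,0.7,0,0,0],[50,0,0,0.7,0,0,0]],
  ],
)

```text
time_s: 30.6
ee_pos: [0.5381, -0.0231, 0.0774]
ee_rot: [-3.06, 0.71, -0.004]
wrist_force: [0.4, 0.3, 3.3]
gripper_width: 0.0514
```

```bash
python3 fr.py
```

```text
F tool [ 0.3 -0.4 -3.3] T tool [ 0.16 -0.01 -0.05] tcp [538.1 -23.1  77.4] rot err [-0.06 -0.15 -0.07] 30.6
```

Call:
play_rows(
  commands=[
    [[50,0,0,0.4,0,0,0],[50,0,0,0.6,0,0,0],[50,0,0,0.6,0,0,0]],
  ],
)

```text
time_s: 30.98
ee_pos: [0.5382, -0.0231, 0.0773]
ee_rot: [-3.06, 0.71, -0.004]
wrist_force: [-1.1, 0.7, 7.0]
gripper_width: 0.0508
```

```bash
python3 fr.py
```

```text
F tool [-1.3 -0.1 -7. ] T tool [ 0.08 -0.38  0.02] tcp [538.2 -23.1  77.3] rot err [-0.06 -0.14 -0.07] 30.975
```

Hard stop felt at TCP z 77.3 mm (7 N), about 2.2 mm below the force drop near 79.5 mm that I take as the snap. One slight further press, then release and retreat.

Call:
play_rows(
  commands=[
    [[50,0,0,0.6,0,0,0],[50,0,0,0.9,0,0,0],[50,0,0,0.9,0,0,0]],
  ],
)

```text
time_s: 31.35
ee_pos: [0.5383, -0.023, 0.0772]
ee_rot: [-3.06, 0.71, -0.003]
wrist_force: [-3.0, 1.0, 10.8]
gripper_width: 0.0511
```

Call:
play_rows(
  commands=[
    [[95,0,0,0,0,0,0],[95,0,0,0,0,0,0],[95,0,0,0,0,0,0],[95,0,0,0,0,0,0]],
  ],
)

```text
time_s: 31.85
ee_pos: [0.5381, -0.0231, 0.0769]
ee_rot: [-3.06, 0.71, -0.002]
wrist_force: [0.5, -0.2, 0.1]
gripper_width: 0.0812
```

Call:
play_rows(
  commands=[
    [[95,0,0,-10,0,0,0],[95,0,0,-40,0,0,0],[95,0,0,-85,0,0,0],[95,0,0,-130,0,0,0],[95,0,40,-150,0,0,0]],
  ],
)

```text
time_s: 32.48
ee_pos: [0.5218, -0.0586, 0.2311]
ee_rot: [3.062, -0.704, 0.012]
wrist_force: [1.3, -0.1, -0.1]
gripper_width: 0.0811
```

Call:
play_rows(
  commands=[
    [[95,20,40,0,0,0,0],[95,40,80,0,0,0,0],[95,50,120,0,0,0,0],[95,50,150,0,0,0,0]],
  ],
)

```text
time_s: 32.98
ee_pos: [0.501, -0.2172, 0.2321]
ee_rot: [3.061, -0.706, 0.014]
wrist_force: [0.1, -0.7, 0.1]
gripper_width: 0.0814
```

```bash
python3 fr.py; python3 v.py pics/m6.png .537 -.0216 .07 30
```

```text
F tool [ 0.4  0.6 -0.1] T tool [ 0.04 -0.    0.  ] tcp [ 501.  -217.2  232.1] rot err [-0.08 -0.5   0.09] 32.975
top crop 332 157 scale 6.666666666666667
side crop 319 192 scale 6.666666666666667
```

View pics/m6.png

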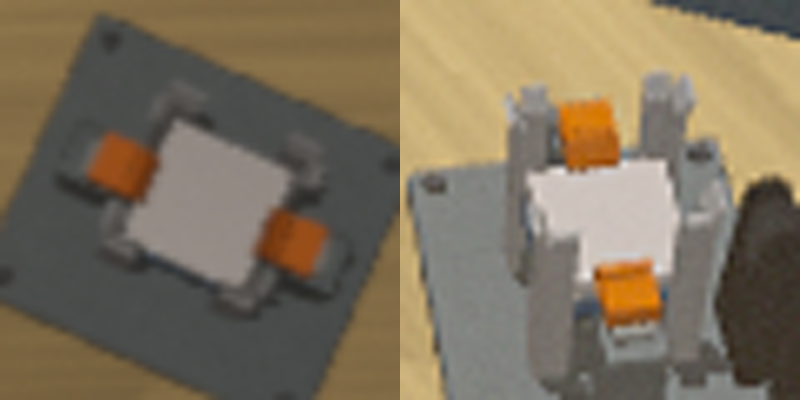

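White sits on blue, and the lips (top crop (122,165) and (293,242)) overlap its edges as they did for blue. I'll compare the lip pixels with the start picture, check the loose objects, then hand in if all is well.

```bash
cat > z.py <<'E'
from fit import *
t=cam('top');t0=old('top','pics/top0.png')
for n,p in(('start',t0),('now',t)):
    h=cv2.cvtColor(np.ascontiguousarray(p['pixels'][157:217,332:392]),cv2.COLOR_RGB2HSV)
    m=((h[...,0]<16)&(h[...,1]>150)).astype(np.uint8);k,_,s,c=cv2.connectedComponentsWithStats(m)
    print(n,[(c[i].round(2).tolist(),int(s[i,4])) for i in range(1,k) if s[i,4]>8])
s=cam('side')
for l in('cup','tape','mallet'): print(l,[(np.round(d['box']).tolist()) for d in viewer.look_for(l,s)[:1]])
d=max(range(1),default=0)
E
python3 z.py
```

```text
start [([18.67, 24.95], 75), ([42.6, 35.65], 77)]
now [([17.9, 24.62], 63), ([43.31, 35.98], 64)]
cup []
tape [[441.0, 258.0, 40.0, 32.0]]
mallet [[240.0, 151.0, 21.0, 29.0]]
```

Lip centroids appear shifted ~0.8 px outward from the start picture (which was resampled). I need to resolve that before handing in.

```bash
cat > y.py <<'E'
from fit import *
t=cam('top');a=np.radians(-26.05);yv=np.array([-np.sin(a),np.cos(a)])
def mk(img,x0,y0,sc,n):
    im=cv2.imread(img)[:,:400] if n!='now' else t['pixels'][:,:,::-1]
    out=[]
    for sg in(1,-1):
        r=[]
        for d in range(16,50,2):
            v=[]
            for w in(-5,-2,0,2,5):
                xv=np.array([np.cos(a),np.sin(a)])*w/1000
                q=proj(t,[.5373+sg*d/1000*yv[0]+xv[0],-.0216+sg*d/1000*yv[1]+xv[1],.070])[0]
                q=(q-[x0,y0]+.5)*sc-.5
                px=cv2.getRectSubPix(np.ascontiguousarray(im),(1,1),(float(q[0]),float(q[1])))[0,0].astype(int)
                v.append(px[2]-px[0])
            r.append(int(np.mean(v)))
        out.append(r)
    print(n,'R-B at d=16..48 step2\n  +y',out[0],'\n  -y',out[1])
mk('pics/mag.png',320,150,400/85,'start(empty)')
mk('pics/m5.png',332,157,400/60,'blue in')
mk('',0,0,1,'now')
E
python3 y.py
```

```text
start(empty) R-B at d=16..48 step2
  +y [8, 8, 10, 22, 49, 74, 87, 100, 109, 109, 115, 120, 120, 121, 120, 109, 78] 
  -y [7, 7, 8, 19, 51, 77, 89, 99, 99, 100, 110, 118, 121, 121, 122, 113, 78]
blue in R-B at d=16..48 step2
  +y [-40, -40, -37, -22, 22, 70, 94, 108, 117, 117, 124, 130, 130, 131, 129, 118, 85] 
  -y [-40, -41, -41, -26, 22, 70, 95, 107, 107, 108, 120, 129, 130, 129, 131, 123, 84]
now R-B at d=16..48 step2
  +y [15, 15, 16, 21, 38, 65, 88, 104, 114, 116, 121, 126, 127, 127, 124, 113, 81] 
  -y [15, 15, 16, 21, 39, 66, 88, 102, 105, 107, 117, 124, 128, 127, 126, 117, 81]
```

Lip edges (inner ~24 mm, outer ~48 mm from the axis) are identical in all three states, so the lips have sprung back fully. The centroid shift was a thresholding effect. Quick check of cup and mallet by image difference, then hand in.

```bash
cat > x.py <<'E'
from fit import *
for n,bs in(('top',dict(cup=(245,120,38,38),mallet=(188,212,38,30),tape=(404,116,40,40))),('side',dict(cup=(320,128,30,44),mallet=(225,118,30,52),tape=(418,238,50,44)))):
    p=cam(n);o=old(n,'pics/%s0.png'%n)
    for k,(x,y,w,h) in bs.items():
        A=cv2.cvtColor(np.ascontiguousarray(p['pixels'][y:y+h,x:x+w]),7).astype(np.float32);B=cv2.cvtColor(np.ascontiguousarray(o['pixels'][y:y+h,x:x+w]),7).astype(np.float32)
        print(n,k,'shift px',np.round(cv2.phaseCorrelate(A,B)[0],2),'absdiff',np.abs(A-B).mean().round(1))
E
python3 x.py && python3 -c "
from station import bot;print(bot.hand_in())"
```

```text
top cup shift px [-0.04 -0.03] absdiff 7.4
top mallet shift px [-0.01  0.16] absdiff 6.0
top tape shift px [ 0.   -0.02] absdiff 6.8
side cup shift px [-0.93 -1.7 ] absdiff 38.4
side mallet shift px [ 0.81 -0.19] absdiff 32.9
side tape shift px [0.04 0.76] absdiff 29.8
the job is handed in; nothing more can be done
None
```

Both tiles are in the magazine, white on blue, and I handed the job in at about 33 s of the 72 s allowed. The hand-in gives no verdict.

- **Magazine:** I used the one whose base measured 148 × 129 mm. The two look-alikes measured about 111 × 96 mm.
- **Forces:** The blue tile went past the lips with readings of at most about 5 N. The white one read at most 10.8 N, at the hard stop, about 2.2 mm below a force drop I took as the lips snapping. These are readings at the end of each move, so brief peaks could have been missed.
- **Lips:** My first check disagreed: the lip centroids looked about 0.8 px farther out than at the start. A profile along the lips showed their edges in the same place when empty, with blue in, and at the end, so I took them as fully sprung back.
- **Tiles:** In the last picture the white tile lies flat between the posts with blue below it, and the gripper is clear of everything.
- **Cup, tape and mallet:** In the top view they moved less than 0.2 px. The side-view comparison was poor (shifts up to 1.9 px and large brightness differences), and the detector did not find the cup there. I didn't find out why. I relied on the top view, since the arm never came down near them.

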